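# Present a cover plate over the end of the ledge

### The arm

A 7-joint arm with a two-finger parallel gripper is mounted at the origin on the work surface. World frame = base frame: x ahead of the robot, y to its left, z up, the work surface at z = 0. Lengths are in m, angles in rad, forces in N, time in s.
With the tool pointing down it reaches from about 0.425 to 0.95 m from the base axis. Payload 4.7 kg.
Tool frame: the origin (TCP) lies on the centre line of the jaws, within the pads' length; the fingertips stand 25 mm ahead of it and the grasp point (between the pads) lies 6 mm ahead of it; z points along the fingers, y is the line along which they close (so a half turn about z gives the same grasp; the last joint's range is limited). The gripper opens to 87 mm and grips with 3 to 60 N. Pads are 19 mm wide; open, the fingers measure 117 mm over their backs; the gripper's body (75 mm by 190 mm) begins 51 mm behind the grasp point.
Start: joints at [1.182, 0.469, -0.049, 1.532, 0.024, 1.141, -0.082], TCP at [0.238, -0.632, 0.22] pointing down, gripper open.
Joint ranges: [-2.59, 2.59], [-0.33, 1.99], [-1.39, 1.29], [0.1, 2.45], [-1.04, 4.18], [0.21, 1.99], [-2.66, 2.66]. Speed limits (rad/s): [2.57, 2.57, 3.14, 3.14, 3.14, 3.14, 3.14].

### API

Orientations are given as a unit quaternion [w, x, y, z].
In Python, from rig import ctrl gives the robot as it stands.
- The arm moves only by the shell command python3 -m creep 'ROWS' [OPENING] [FORCE]. ROWS is JSON, a list of rows, each an object of numbers: "tx", "ty", "tz": the shift along the tool's x, y, z in units of 0.2 m (1.0 is 0.2 m); "rx", "ry", "rz": the turn, a rotation vector about the tool's x, y, z in units of 1.5 rad (1.0 is 1.5 rad). In form: [{"tx": .., "ty": .., "tz": .., "rx": .., "ry": .., "rz": ..}, ...]. A call has 1 to 12 rows; each row is the pose to reach, as a shift and turn from the pose commanded when the call began, along the tool's axes at that moment; what a row does not reach only later rows make up. A row lasts 1/12 s, in which the tool goes at most 41.7 mm and 7.16 degrees, less where a joint would pass 70% of its speed; a pose out of reach is approached as far as the arm can. A call with a number of a shift or a turn outside -1 to 1 is refused whole. A call with a gripper value outside its range is refused whole. OPENING is the gripper's target within -1 to 1 (shut at 1, half-way at 0, fully open at -1), set as the call begins (- or left out, the last holds). The fingers move at their own pace and stop on an object; FORCE is the grip in N (left out, the last holds). Time passes only in rows, so rows that repeat a pose let the fingers close. It gives the time, the measured TCP pose, the force, the opening and the grip force at its end, in the units of the state.
- ctrl.sense(): the state, without advancing time (a new reading comes with each control period).
- ctrl.capture(name): name is "side" or "top" or "wrist"; returns a dict with "image" (420x560x3 uint8, red, green, blue), "mtx" (3x3 intrinsics, pixels), "dist_coeffs" ([k1, k2, p1, p2, k3] as OpenCV has them; the pictures are not rectified), "camera_from_world" (4x4, takes a point from world to camera coordinates). Camera axes: x right, y down, z forward; pixel columns grow to the right and rows downward; lengths in m; the calibration is good to about 2 mm. A picture is of the moment at which its call begins. There is no depth.
- ctrl.finish_job(): hands the job in; it is judged then, once.
The state is a dict: "t": time; "joints": joint angles; "joint_velocities": joint speeds; "joint_torque": joint torques, N m; "position": TCP position; "ee_rot": TCP orientation; "wrist_force": force on the tool from outside, world axes, zero at the start; "torque": the same for the moment, N m; "width": finger opening in m; "grasp_force": force on a finger pad.
Only numpy, scipy, OpenCV 4.12 (cv2) and the standard library are available. Lean on these libraries where they do the work, as an engineer would, in place of code of your own. Each camera call takes 0.05 s, during which the arm holds its last target. There are 200 camera calls.

### The job

Two aluminium cover plates lie side by side in the lanes of the white ledge. Without gripping or lifting it, push the plate with the big round hole along its lane until its front edge sticks out about 35 mm past the open end of the ledge (the end without the raised stop bar), so that the next worker can take it by the edge. It must stay lying flat and roughly straight in its lane; leave the solid plate and the other things on the bench where they are.

Things in the scene. Friction and masses are not known exactly. Their poses are not given: they have to be found in the camera images.
- ledge: Fixed white riser shelf, 280 mm long (x) by 186 wide (y), dark flat deck at z = 80 mm; origin on the bench under its centre. Its +x points along the lanes to the open end, away from the robot. At the other end (x -140 to -132) a stop bar rises 12 mm above the deck. White strips 6 wide, 5 high run full length at y = -90, 0, +90, making two 84 mm lanes centred on y = -45 and +45.
- ledge_end (a point): Middle of the ledge's open end, on the deck surface (80 mm above the bench) at the very edge; axes as the ledge's.
- ring_plate: The plate to push: loose bare aluminium, 110 mm long (x, along the lane), 70 wide (y), 6 thick, 0.10 to 0.18 kg, a round 45 mm hole in its middle. Origin: centre of its underside, on the deck; +x towards the open end. In either lane, at first nearly straight, 60 mm or more of bare deck behind its rear edge. Slides with ordinary friction and stops when no longer pushed.
- plate_front (a point): Middle of the front edge of the plate with the round hole (its x = +55 mm), half-way up its thickness.
- solid_plate: The other plate, same size and material but without a hole, in the other lane; to be left alone. Origin at the centre of its underside.
- adapter: Bystander: small black electronic unit standing on the bench beside the ledge, 50 x 32 x 78 mm tall; origin under its centre.
- screw_cup: Bystander: white plastic cup of screws on the bench beside the ledge, 68 mm across, 55 mm tall; origin under its centre.
- power_driver: Bystander: black and orange electric screwdriver lying on the bench beside the ledge, about 230 mm long, 36 mm high; origin on the bench under its body, bit towards its +x.
Things that resemble listed ones, but are neither listed nor needed, are in the scene too. What is shaped like the ring_plate but black or yellow is not meant.

How it is judged:
By the outcome, as a careful person would: the job done as asked, in the order asked, and still so for the second after the job is handed in, with the robot touching nothing.
It also fails if it takes over 38 s, if anything falls off the work surface, if the arm or the gripper's body presses on something with over 40 N, if the wrist force passes 120 N, or if a joint passes its speed limit or range.

## Working session

There is one attempt and no reset: what is moved stays moved. The work goes in short steps, Python scripts to look and compute and a shell command to move; the robot and the scene stay as the last step left them, time stands still between calls to the robot, and variables do not carry over. Pictures are saved under pics/ and viewed, at most 10 in all, crops included, and the job is handed in when it is done.

```bash
mkdir -p pics
python3 - <<'E'
from rig import ctrl
import cv2,numpy as np
for n in("top","side"):
    c=ctrl.capture(n); cv2.imwrite(f"pics/{n}0.png",cv2.resize(c["image"][:,:,::-1],(800,600)))
    print(n,c["camera_from_world"].round(3).tolist(),c["mtx"].round(1).tolist())
s=ctrl.sense();print(s)
E
```

```text
top [[-0.027, -0.999, -0.025, 0.128], [-0.987, 0.031, -0.159, 0.644], [0.159, 0.02, -0.987, 0.931], [0.0, 0.0, 0.0, 1.0]] [[502.9, 0.0, 269.8], [0.0, 502.9, 204.0], [0.0, 0.0, 1.0]]
side [[0.685, -0.728, -0.003, -0.362], [-0.395, -0.368, -0.842, 0.346], [0.612, 0.579, -0.539, 0.52], [0.0, 0.0, 0.0, 1.0]] [[385.3, 0.0, 278.3], [0.0, 385.3, 202.6], [0.0, 0.0, 1.0]]
{'t': 0.1, 'joints': array([ 1.18212463,  0.46935566, -0.04858212,  1.53356346,  0.02413041,
        1.14101815, -0.08229971]), 'joint_velocities': array([-0.00187336, -0.00087782, -0.00080255, -0.00251601, -0.00113246,
       -0.00162561, -0.00037596]), 'joint_torque': array([ 7.34468467e-04, -5.09172893e+01, -8.13267077e-02, -2.36830795e+01,
       -6.15164149e-02,  3.44352960e-02,  5.76472826e-05]), 'position': array([ 0.23744591, -0.63127662,  0.21901247]), 'ee_rot': array([-8.55091212e-04,  9.83861032e-01,  1.78932104e-01, -2.03854918e-04]), 'wrist_force': array([-0.44634292,  0.51874758, -0.41396478]), 'torque': array([ 0.02306742, -0.03550852,  0.03120437]), 'grasp_force': 0.0, 'width': 0.0868475335060199}
```

View pics/top0.png

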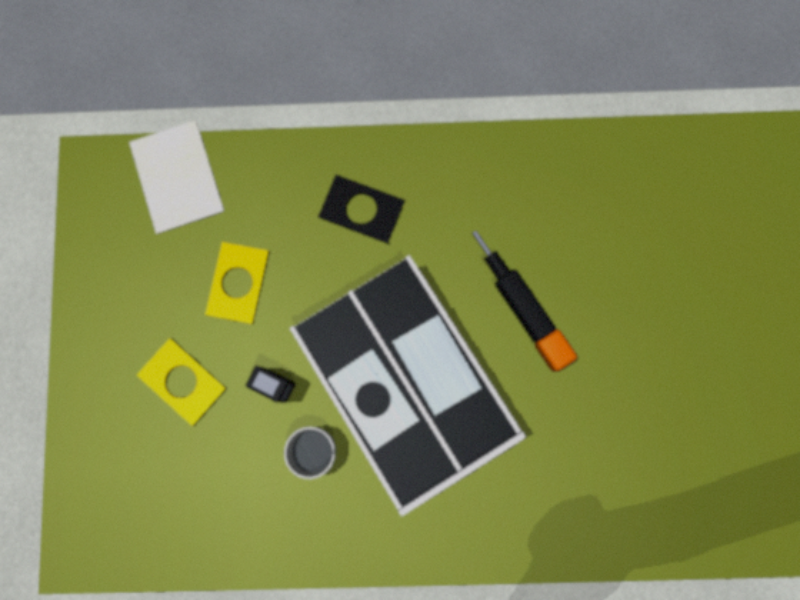

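View pics/side0.png

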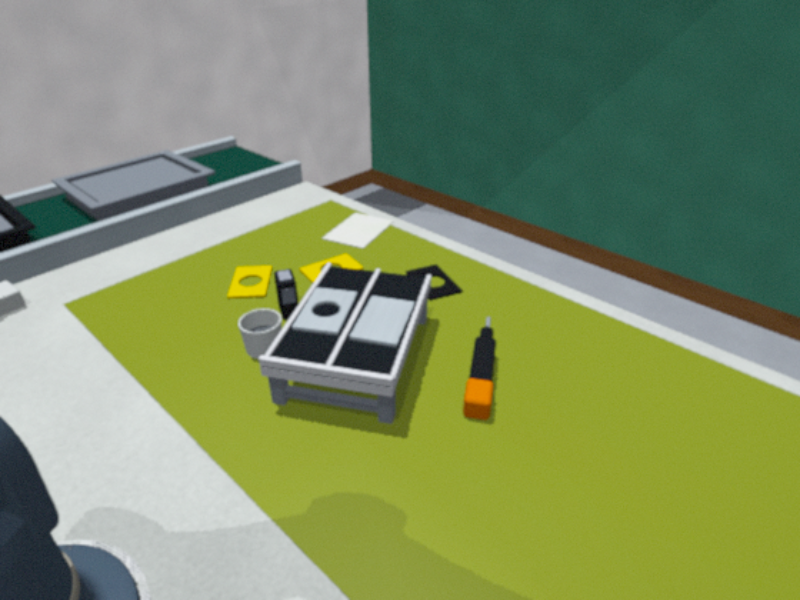

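Top view: the ring plate is in the left lane (corners about (328,379), (375,349), (419,422), (374,450), hole at (373,399)). The ledge's open end runs (292,328)–(408,257) and the bar end (403,514)–(524,436).

```bash
cat > h.py <<'E'
import cv2,numpy as np
from rig import ctrl
from scipy.spatial.transform import Rotation as R
def ray(c,px,z):
    "px in 560x420 pixels -> world points at height z"
    u=cv2.undistortPoints(np.array(px,float).reshape(-1,1,2),c["mtx"],c["dist_coeffs"])[:,0]
    T=c["camera_from_world"]; o=-T[:3,:3].T@T[:3,3]; d=np.c_[u,np.ones(len(u))]@T[:3,:3]
    return o+d*((z-o[2])/d[:,2])[:,None]
def rows(target,yaw):
    "shift in tool axes (units) and rz to reach target, tool down"
    s=ctrl.sense(); q=s["ee_rot"]; r=R.from_quat(q[[1,2,3,0]])
    print("tx ty tz",(r.inv().apply(np.array(target)-s["position"])/.2).round(3), "toolx",r.as_matrix()[:,0].round(3),"z",r.as_matrix()[:,2].round(3))
    goal=R.from_matrix(np.c_[[np.cos(yaw),np.sin(yaw),0],[np.sin(yaw),-np.cos(yaw),0],[0,0,-1]])
    print("rot",((r.inv()*goal).as_rotvec()/1.5).round(3))
E
python3 - <<'E'
from h import *
c=ctrl.capture("top"); k=.7
L=ray(c,k*np.array([[292,328],[408,257],[403,514],[524,436]]),.085)
P=ray(c,k*np.array([[328,379],[375,349],[419,422],[374,450],[373,399]]),.086)
print(L.round(3),P.round(3))
f=lambda a:np.linalg.norm(a)
print("width",f(L[0]-L[1]),f(L[2]-L[3]),"len",f(L[0]-L[2]),f(L[1]-L[3]),"plate",f(P[0]-P[1]),f(P[1]-P[2]))
d=L[0]+L[1]-L[2]-L[3]; print("yaw",np.arctan2(d[1],d[0]))
d=P[0]+P[1]-P[2]-P[3]; print("plate yaw",np.arctan2(d[1],d[0]))
yaw=np.arctan2((L[0]+L[1]-L[2]-L[3])[1],(L[0]+L[1]-L[2]-L[3])[0])
e=(L[0]+L[1])/2;ux=np.array([np.cos(yaw),np.sin(yaw),0]);uy=np.array([-ux[1],ux[0],0])
for p in P: print("in ledge_end frame",((p-e)@ux).round(4),((p-e)@uy).round(4))
t=e-.225*ux+.045*uy;t[2]=.22;print("end",e,"above",t);rows(t,yaw)
E
```

```text
[[ 0.597  0.234  0.085]
 [ 0.687  0.078  0.085]
 [ 0.357  0.095  0.085]
 [ 0.449 -0.063  0.085]] [[0.529 0.187 0.086]
 [0.566 0.125 0.086]
 [0.47  0.071 0.086]
 [0.437 0.129 0.086]
 [0.501 0.129 0.086]]
width 0.18018002580829212 0.18261005339922767 len 0.2772876677426593 0.2764444512244331 plate 0.07239296037946363 0.10968824254653721
yaw 0.5290374110062106
plate yaw 0.5383549216486465
in ledge_end frame -0.0821 0.0842
in ledge_end frame -0.0814 0.0118
in ledge_end frame -0.191 0.0131
in ledge_end frame -0.1905 0.0808
in ledge_end frame -0.135 0.048
end [0.64203711 0.15568274 0.085     ] above [0.42508451 0.08097286 0.22      ]
tx ty tz [ 2.132 -3.003  0.   ] toolx [ 0.936  0.352 -0.   ] z [-0.001  0.001 -1.   ]
rot [-0.001 -0.    -0.113]
```

Sizes check out (ledge 0.277×0.181, plate 0.110×0.072). The plate's front edge is 82 mm short of the end, so it must travel about 117 mm. I'll half-close the fingers to push with both tips, and approach from behind.

```bash
python3 -m creep '[{"tx":1,"ty":-1},{"tx":1,"ty":-1},{"tx":1,"ty":-1},{"tx":1,"ty":-1},{"tx":1,"ty":-1},{"tx":1,"ty":-1},{"tx":1,"ty":-1},{"tx":1,"ty":-1},{"tx":1,"ty":-1}]' 0.31 20
python3 -m creep '[{"tx":1,"ty":-1},{"tx":1,"ty":-1},{"tx":1,"ty":-1},{"tx":1,"ty":-1},{"tx":1,"ty":-1},{"tx":1,"ty":-1},{"tx":1,"ty":-1},{"tx":1,"ty":-1},{"tx":1,"ty":-1}]'
python3 - <<'E'
from h import *
yaw=.532;e=np.array([.642,.1557,0]);ux=np.array([np.cos(yaw),np.sin(yaw),0]);uy=np.array([-ux[1],ux[0],0])
rows(e-.217*ux+.046*uy+[0,0,.2],yaw); s=ctrl.sense();print(s["t"],s["position"],s["width"])
E
```

```text
tx ty tz [ 2.17  -3.012  0.1  ] toolx [ 0.936  0.352 -0.   ] z [-0.001  0.001 -1.   ]
rot [-0.001 -0.    -0.115]
0.15 [ 0.2375285  -0.63134759  0.21914702] 0.08723864954382919invalid input
invalid input
```

```bash
python3 -m creep '[{"tx":1,"ty":-1,"tz":0,"rx":0,"ry":0,"rz":0},{"tx":1,"ty":-1,"tz":0,"rx":0,"ry":0,"rz":0},{"tx":1,"ty":-1,"tz":0,"rx":0,"ry":0,"rz":0},{"tx":1,"ty":-1,"tz":0,"rx":0,"ry":0,"rz":0},{"tx":1,"ty":-1,"tz":0,"rx":0,"ry":0,"rz":0},{"tx":1,"ty":-1,"tz":0,"rx":0,"ry":0,"rz":0},{"tx":1,"ty":-1,"tz":0,"rx":0,"ry":0,"rz":0},{"tx":1,"ty":-1,"tz":0,"rx":0,"ry":0,"rz":0},{"tx":1,"ty":-1,"tz":0,"rx":0,"ry":0,"rz":0}]' 0.31 20
```

```text
t: 0.9
position: [0.3555, -0.3723, 0.2201]
ee_rot: [0.0, 0.983, 0.181, 0.0]
wrist_force: [-0.1, -1.2, -0.2]
width: 0.0356
grasp_force: 0.0
```

```bash
python3 -m creep '[{"tx":1,"ty":-1,"tz":0,"rx":0,"ry":0,"rz":0},{"tx":1,"ty":-1,"tz":0,"rx":0,"ry":0,"rz":0},{"tx":1,"ty":-1,"tz":0,"rx":0,"ry":0,"rz":0},{"tx":1,"ty":-1,"tz":0,"rx":0,"ry":0,"rz":0},{"tx":1,"ty":-1,"tz":0,"rx":0,"ry":0,"rz":0},{"tx":1,"ty":-1,"tz":0,"rx":0,"ry":0,"rz":0},{"tx":1,"ty":-1,"tz":0,"rx":0,"ry":0,"rz":0},{"tx":1,"ty":-1,"tz":0,"rx":0,"ry":0,"rz":0},{"tx":1,"ty":-1,"tz":0,"rx":0,"ry":0,"rz":0}]'
python3 - <<'E'
from h import *
yaw=.532;e=np.array([.642,.1557,0]);ux=np.array([np.cos(yaw),np.sin(yaw),0]);uy=np.array([-ux[1],ux[0],0])
rows(e-.217*ux+.046*uy+[0,0,.2],yaw); s=ctrl.sense();print(s["t"],s["position"],s["width"])
E
```

```text
t: 1.65
position: [0.4719, -0.1162, 0.2198]
ee_rot: [0.0, 0.984, 0.18, 0.0]
wrist_force: [-0.5, -0.4, -0.1]
width: 0.0304
grasp_force: 0.0
tx ty tz [ 0.168 -1.014  0.099] toolx [0.935 0.354 0.   ] z [ 0. -0. -1.]
rot [ 0.    -0.    -0.113]
1.65 [ 0.47194611 -0.11622494  0.21984507] 0.030357026386900014
```

```bash
python3 -m creep '[{"tx":0.17,"ty":-1,"tz":0.1,"rx":0,"ry":0,"rz":-0.113},{"tx":0.17,"ty":-1,"tz":0.1,"rx":0,"ry":0,"rz":-0.113},{"tx":0.17,"ty":-1,"tz":0.1,"rx":0,"ry":0,"rz":-0.113},{"tx":0.17,"ty":-1,"tz":0.1,"rx":0,"ry":0,"rz":-0.113},{"tx":0.17,"ty":-1,"tz":0.1,"rx":0,"ry":0,"rz":-0.113},{"tx":0.17,"ty":-1,"tz":0.1,"rx":0,"ry":0,"rz":-0.113},{"tx":0.17,"ty":-1,"tz":0.1,"rx":0,"ry":0,"rz":-0.113},{"tx":0.17,"ty":-1,"tz":0.1,"rx":0,"ry":0,"rz":-0.113}]'
python3 - <<'E'
from h import *
yaw=.532;e=np.array([.642,.1557,0]);ux=np.array([np.cos(yaw),np.sin(yaw),0]);uy=np.array([-ux[1],ux[0],0])
rows(e-.217*ux+.046*uy+[0,0,.109],yaw)
c=ctrl.capture("wrist");cv2.imwrite("pics/w1.png",c["image"][:,:,::-1])
E
```

```text
t: 2.32
position: [0.4333, 0.0801, 0.1998]
ee_rot: [0.001, 0.966, 0.26, -0.0]
wrist_force: [-0.6, -0.3, 0.6]
width: 0.0303
grasp_force: 0.0
tx ty tz [ 0.006 -0.027  0.454] toolx [ 0.865  0.502 -0.001] z [-0.    -0.001 -1.   ]
rot [ 0.001  0.    -0.004]
```

View pics/w1.png

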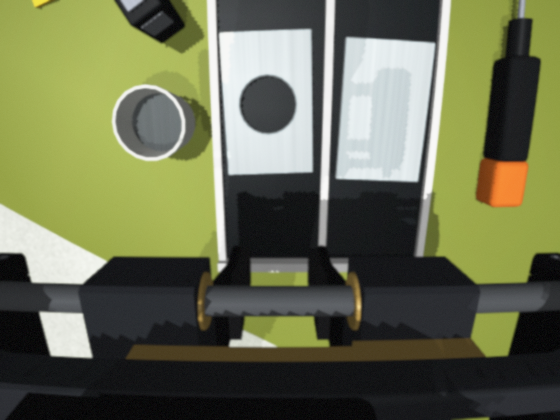

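Wrist view: ring-plate rear corners (229,175), (313,171); front corners (221,32), (311,29); divider strip about (329,100). The fingers straddle the lane. I'll refine the plate and ledge positions from this picture.

Run:
```python
from h import *
yaw=.532;e=np.array([.642,.1557,0]);ux=np.array([np.cos(yaw),np.sin(yaw),0]);uy=np.array([-ux[1],ux[0],0])
c=ctrl.capture("wrist")
for n,z,p in(("plate rear L,R front L,R",.086,[(229,175),(313,171),(221,32),(311,29)]),("left strip, divider",.085,[(212,30),(220,200),(330,30),(325,200)])):
    q=ray(c,p,z)-e; print(n,np.c_[q@ux,q@uy].round(4).tolist())
s=ctrl.sense();q=s["position"]-e;print("tcp",q@ux,q@uy)
```

```text
plate rear L,R front L,R [[-0.1897, 0.0819], [-0.1868, 0.0116], [-0.0789, 0.0835], [-0.0774, 0.0149]]
left strip, divider [[-0.0771, 0.0905], [-0.2115, 0.0908], [-0.0779, 0.0003], [-0.2121, 0.0007]]
tcp -0.21823881664452155 0.04061745534761776
```

```bash
python3 -m creep '[{"tx":0,"ty":-0.03,"tz":0.15,"rx":0,"ry":0,"rz":-0.004},{"tx":0,"ty":-0.03,"tz":0.3,"rx":0,"ry":0,"rz":-0.004},{"tx":0,"ty":-0.03,"tz":0.4,"rx":0,"ry":0,"rz":-0.004},{"tx":0,"ty":-0.03,"tz":0.44,"rx":0,"ry":0,"rz":-0.004},{"tx":0,"ty":-0.03,"tz":0.455,"rx":0,"ry":0,"rz":-0.004},{"tx":0,"ty":-0.03,"tz":0.461,"rx":0,"ry":0,"rz":-0.004},{"tx":0,"ty":-0.03,"tz":0.461,"rx":0,"ry":0,"rz":-0.004},{"tx":0,"ty":-0.03,"tz":0.461,"rx":0,"ry":0,"rz":-0.004}]'
python3 - <<'E'
from h import *
yaw=.532;e=np.array([.642,.1557,0]);ux=np.array([np.cos(yaw),np.sin(yaw),0]);uy=np.array([-ux[1],ux[0],0])
s=ctrl.sense();q=s["position"]-e;print("tcp",q@ux,q@uy);rows(e-.1*ux+.046*uy+[0,0,.1075],yaw)
E
```

```text
t: 3.08
position: [0.4307, 0.0877, 0.1088]
ee_rot: [0.0, 0.964, 0.264, 0.001]
wrist_force: [-0.3, 0.2, 0.2]
width: 0.03
grasp_force: 0.0
tcp -0.2165370012568053 0.048595815567050074
tx ty tz [0.583 0.014 0.008] toolx [0.86  0.509 0.002] z [ 0.003  0.    -1.   ]
rot [ 0.001 -0.002  0.002]
```

```bash
python3 -m creep '[{"tx":0.03,"ty":0,"tz":0.006,"rx":0,"ry":0,"rz":0},{"tx":0.06,"ty":0.01,"tz":0.006,"rx":0,"ry":0,"rz":0},{"tx":0.09,"ty":0.01,"tz":0.006,"rx":0,"ry":0,"rz":0},{"tx":0.12,"ty":0.01,"tz":0.006,"rx":0,"ry":0,"rz":0},{"tx":0.16,"ty":0.01,"tz":0.006,"rx":0,"ry":0,"rz":0},{"tx":0.2,"ty":0.01,"tz":0.006,"rx":0,"ry":0,"rz":0},{"tx":0.24,"ty":0.01,"tz":0.006,"rx":0,"ry":0,"rz":0},{"tx":0.28,"ty":0.01,"tz":0.006,"rx":0,"ry":0,"rz":0},{"tx":0.31,"ty":0.01,"tz":0.006,"rx":0,"ry":0,"rz":0},{"tx":0.33,"ty":0.01,"tz":0.006,"rx":0,"ry":0,"rz":0},{"tx":0.34,"ty":0.01,"tz":0.006,"rx":0,"ry":0,"rz":0},{"tx":0.34,"ty":0.01,"tz":0.006,"rx":0,"ry":0,"rz":0}]'
python3 - <<'E'
from h import *
yaw=.532;e=np.array([.642,.1557,0]);ux=np.array([np.cos(yaw),np.sin(yaw),0]);uy=np.array([-ux[1],ux[0],0])
s=ctrl.sense();q=s["position"]-e;print("tcp",q@ux,q@uy);rows(e-.1*ux+.046*uy+[0,0,.1075],yaw)
c=ctrl.capture("wrist");cv2.imwrite("pics/w2.png",c["image"][:,:,::-1])
E
```

```text
t: 4.08
position: [0.4894, 0.121, 0.1065]
ee_rot: [-0.0, 0.964, 0.265, -0.0]
wrist_force: [-0.5, 0.6, 0.6]
width: 0.03
grasp_force: 0.0
tcp -0.14914563644091178 0.04751752784284279
tx ty tz [ 0.246  0.008 -0.005] toolx [ 0.86  0.51 -0.  ] z [-0.  0. -1.]
rot [-0.     0.     0.002]
```

View pics/w2.png

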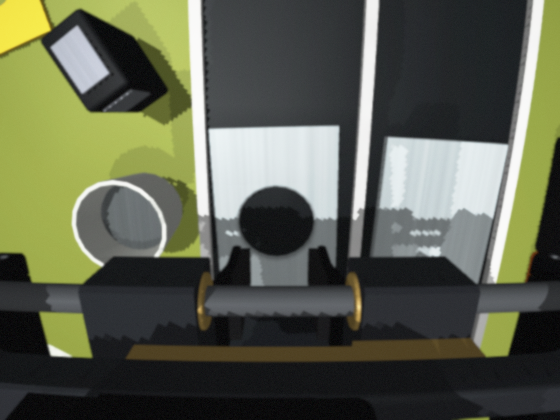

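Wrist view: ring-plate front corners (209,129) and (339,126); it lies straight in its lane. Next I'll measure its advance.

Run:
```python
from h import *
yaw=.532;e=np.array([.642,.1557,0]);ux=np.array([np.cos(yaw),np.sin(yaw),0]);uy=np.array([-ux[1],ux[0],0])
c=ctrl.capture("wrist")
q=ray(c,[(209,129),(339,126),(386,138),(507,144)],.086)-e; print(np.c_[q@ux,q@uy].round(4).tolist())
im=c["image"]; c=ctrl.capture("top"); cv2.imwrite("pics/t2.png",cv2.resize(c["image"][160:380,180:400,::-1],(600,600),interpolation=2))
```

```text
[[-0.0798, 0.0853], [-0.078, 0.0154], [-0.084, -0.0107], [-0.0858, -0.0809]]
```

View pics/t2.png

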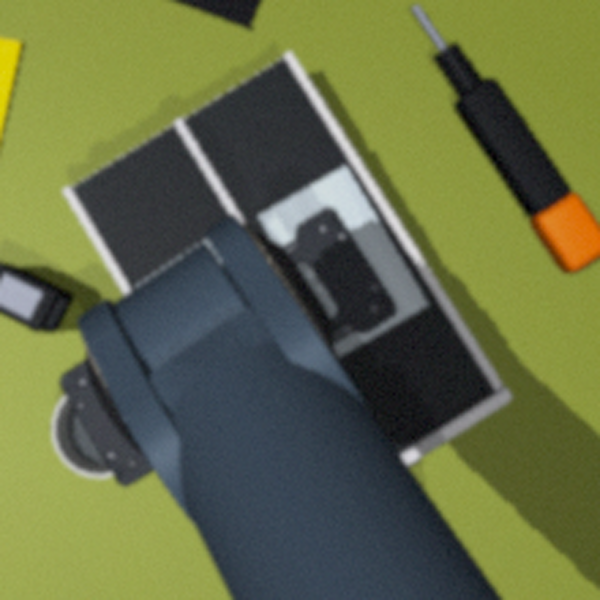

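The plate did not move (front still at -79 mm) and no force was felt, so the fingertips must be passing above it. I'll check the tip height from the side.

Run:
```python
from h import *
c=ctrl.capture("side")
s=ctrl.sense()
yaw=.532;e=np.array([.642,.1557,0]);ux=np.array([np.cos(yaw),np.sin(yaw),0]);uy=np.array([-ux[1],ux[0],0])
T=c["camera_from_world"]
def pr(p): return cv2.projectPoints(np.array(p,float),cv2.Rodrigues(T[:3,:3])[0],T[:3,3],c["mtx"],c["dist_coeffs"])[0][:,0]
tip=s["position"]-[0,0,.025]
pts=[tip-.022*uy,tip+.022*uy,e-.189*ux+.012*uy+[0,0,.086],e-.189*ux+.082*uy+[0,0,.086],e-.079*ux+.012*uy+[0,0,.086]]
p=pr(pts);x0,y0=140,160
print(((p-[x0,y0])*5).round(0).tolist(), s["joints"].round(2),s["position"])
cv2.imwrite("pics/s2.png",cv2.resize(c["image"][y0:y0+120,x0:x0+160,::-1],(800,600),interpolation=2))
```

```text
[[478.0, 312.0], [383.0, 299.0], [479.0, 361.0], [322.0, 339.0], [553.0, 221.0]] [ 0.09  0.38 -0.51  2.03  0.25  0.8  -1.6 ] [0.48879512 0.12045885 0.10649917]
```

View pics/s2.png

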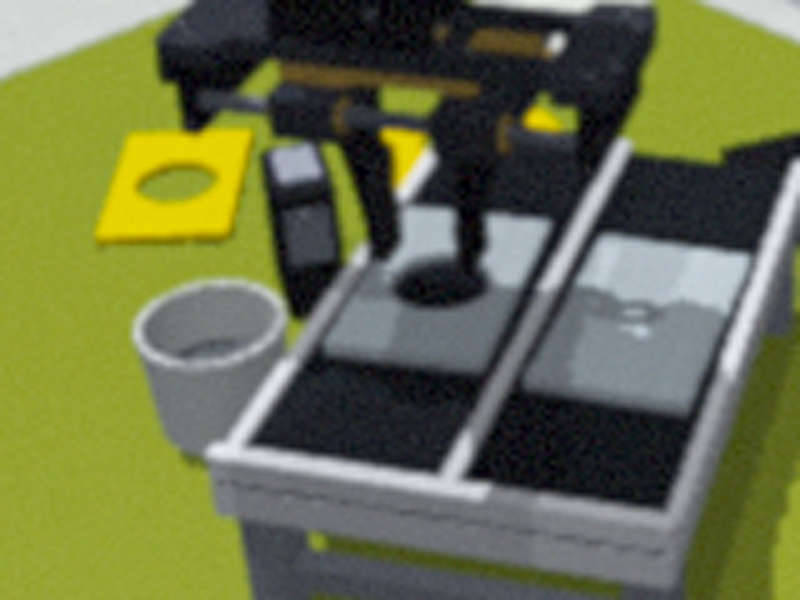

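Side crop: the tips are seen at (383,255) and (470,272), but predicted at (383,299) and (478,312), so they are higher or further forward than expected. I'll triangulate with the wrist view, where the tips are at about (238,250) and (318,250).

Run:
```python
from h import *
a=ctrl.capture("side");b=ctrl.capture("wrist")
s=ctrl.sense()
yaw=.532;e=np.array([.642,.1557,0]);ux=np.array([np.cos(yaw),np.sin(yaw),0]);uy=np.array([-ux[1],ux[0],0])
def pr(c,p):
    T=c["camera_from_world"];return cv2.projectPoints(np.array(p,float),cv2.Rodrigues(T[:3,:3])[0],T[:3,3],c["mtx"],c["dist_coeffs"])[0][:,0]
for pa,pb in(((383,255),(238,250)),((470,272),(318,250))):
    pa=np.array(pa)/5+[140,160]
    u=[cv2.undistortPoints(np.array([[p]],float),c["mtx"],c["dist_coeffs"])[0].T for p,c in((pa,a),(np.array(pb),b))]
    X=cv2.triangulatePoints(a["camera_from_world"][:3],b["camera_from_world"][:3],*u)[:,0];X=X[:3]/X[3]
    q=X-e;print("tip ledge x,y,z",q@ux,q@uy,X[2],"reproj",pr(a,[X])-pa,pr(b,[X])-pb)
q=s["position"]-e;print("tcp",q@ux,q@uy,s["position"][2],s["wrist_force"])
for dz in(0,-.006,-.025): print(dz,pr(b,[s["position"]+[0,0,dz]-.022*uy+.0095*ux,s["position"]+[0,0,dz]+.022*uy+.0095*ux]).round(0).tolist())
cv2.imwrite("pics/w3.png",cv2.resize(b["image"][200:350,180:380,::-1],(800,600),interpolation=2))
```

```text
tip ledge x,y,z -0.14389418033763673 0.06966319673444824 0.10104997717473463 reproj [[0.05904371 0.01025904]] [[-0.22861676  0.07277322]]
tip ledge x,y,z -0.14512969003155918 0.027471909840400016 0.09926777081165944 reproj [[ 0.90082106 -0.04616079]] [[-3.35302769  1.17940748]]
tcp -0.14978443108850872 0.04730872014075385 0.10659980053500884 [-0.1334833  -0.56215575 -0.20774749]
0 [[320.0, 248.0], [237.0, 248.0]]
-0.006 [[319.0, 244.0], [238.0, 244.0]]
-0.025 [[316.0, 232.0], [242.0, 232.0]]
```

View pics/w3.png

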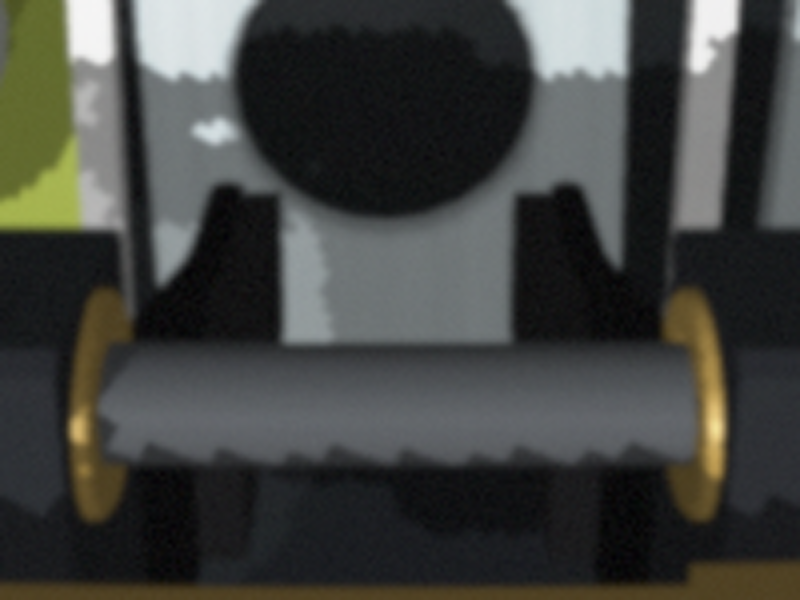

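The tips are really at z ≈ 0.100. They stand only about 6–7 mm ahead of the TCP, not the stated 25 mm, so they passed over the plate without touching it. I'll back up behind the plate and go down about 14 mm more, watching the force.

```bash
python3 -m creep '[{"tx":-0.1,"ty":0.005,"tz":-0.03,"rx":0,"ry":0,"rz":0},{"tx":-0.25,"ty":0.005,"tz":-0.03,"rx":0,"ry":0,"rz":0},{"tx":-0.34,"ty":0.005,"tz":-0.03,"rx":0,"ry":0,"rz":0},{"tx":-0.34,"ty":0.005,"tz":-0.03,"rx":0,"ry":0,"rz":0},{"tx":-0.34,"ty":0.005,"tz":0,"rx":0,"ry":0,"rz":0},{"tx":-0.34,"ty":0.005,"tz":0.03,"rx":0,"ry":0,"rz":0},{"tx":-0.34,"ty":0.005,"tz":0.05,"rx":0,"ry":0,"rz":0},{"tx":-0.34,"ty":0.005,"tz":0.06,"rx":0,"ry":0,"rz":0},{"tx":-0.34,"ty":0.005,"tz":0.065,"rx":0,"ry":0,"rz":0},{"tx":-0.34,"ty":0.005,"tz":0.07,"rx":0,"ry":0,"rz":0},{"tx":-0.34,"ty":0.005,"tz":0.07,"rx":0,"ry":0,"rz":0}]'
python3 -m creep '[{"tx":0,"ty":0,"tz":0.005,"rx":0,"ry":0,"rz":0},{"tx":0,"ty":0,"tz":0.005,"rx":0,"ry":0,"rz":0}]'
```

```text
t: 5.3
position: [0.4313, 0.0855, 0.0923]
ee_rot: [-0.0, 0.964, 0.265, -0.0]
wrist_force: [-0.2, 0.0, 0.6]
width: 0.0298
grasp_force: 0.0
t: 5.47
position: [0.4312, 0.0853, 0.0915]
ee_rot: [0.0, 0.964, 0.265, 0.0]
wrist_force: [0.7, -0.5, -0.3]
width: 0.03
grasp_force: 0.0
```

```bash
python3 -m creep '[{"tx":0,"ty":0,"tz":0.005,"rx":0,"ry":0,"rz":0},{"tx":0,"ty":0,"tz":0.005,"rx":0,"ry":0,"rz":0},{"tx":0,"ty":0,"tz":0.005,"rx":0,"ry":0,"rz":0}]'
```

```text
t: 5.72
position: [0.4311, 0.0851, 0.0906]
ee_rot: [0.0, 0.964, 0.264, 0.0]
wrist_force: [0.2, 0.7, -0.6]
width: 0.0299
grasp_force: 0.0
```

```bash
python3 -m creep '[{"tx":0,"ty":0,"tz":0.005,"rx":0,"ry":0,"rz":0},{"tx":0,"ty":0,"tz":0.005,"rx":0,"ry":0,"rz":0},{"tx":0,"ty":0,"tz":0.005,"rx":0,"ry":0,"rz":0}]'
```

```text
t: 5.97
position: [0.4311, 0.0852, 0.0895]
ee_rot: [0.0, 0.964, 0.264, -0.0]
wrist_force: [-0.2, -0.7, -0.1]
width: 0.03
grasp_force: 0.0
```

```bash
python3 -m creep '[{"tx":0,"ty":0,"tz":0.005,"rx":0,"ry":0,"rz":0},{"tx":0,"ty":0,"tz":0.005,"rx":0,"ry":0,"rz":0},{"tx":0,"ty":0,"tz":0.005,"rx":0,"ry":0,"rz":0}]'
```

```text
t: 6.22
position: [0.4311, 0.0852, 0.0885]
ee_rot: [0.0, 0.964, 0.264, -0.0]
wrist_force: [0.7, 0.3, -0.4]
width: 0.0299
grasp_force: 0.0
```

```bash
python3 -m creep '[{"tx":0.03,"ty":0,"tz":0,"rx":0,"ry":0,"rz":0},{"tx":0.06,"ty":0,"tz":0,"rx":0,"ry":0,"rz":0},{"tx":0.08,"ty":0,"tz":0,"rx":0,"ry":0,"rz":0},{"tx":0.1,"ty":0,"tz":0,"rx":0,"ry":0,"rz":0},{"tx":0.12,"ty":0,"tz":0,"rx":0,"ry":0,"rz":0},{"tx":0.14,"ty":0,"tz":0,"rx":0,"ry":0,"rz":0},{"tx":0.16,"ty":0,"tz":0,"rx":0,"ry":0,"rz":0},{"tx":0.18,"ty":0,"tz":0,"rx":0,"ry":0,"rz":0}]'
python3 - <<'E'
from h import *
c=ctrl.capture("wrist");cv2.imwrite("pics/w4.png",c["image"][:,:,::-1])
print(ctrl.sense()["wrist_force"])
E
```

```text
t: 6.88
position: [0.4625, 0.1038, 0.0885]
ee_rot: [0.0, 0.964, 0.264, 0.0]
wrist_force: [1.0, -0.5, 0.7]
width: 0.03
grasp_force: 0.0
[ 0.71438355 -1.0214675  -0.05324577]
```

View pics/w4.png

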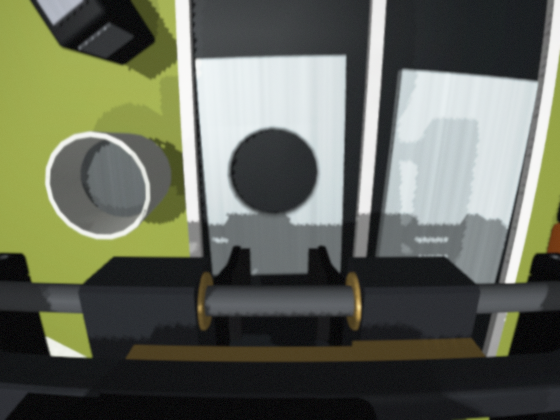

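Wrist view: ring-plate front corners (196,60) and (346,56), rear edge at row ~274 between the fingers, finger tips at row 248. So the tips may still be above it.

Run:
```python
from h import *
yaw=.532;e=np.array([.642,.1557,0]);ux=np.array([np.cos(yaw),np.sin(yaw),0]);uy=np.array([-ux[1],ux[0],0])
c=ctrl.capture("wrist");b=c
for z in(.086,.08):
    q=ray(c,[(196,60),(346,56),(280,274)],z)-e; print(z,np.c_[q@ux,q@uy].round(4).tolist())
s=ctrl.sense();q=s["position"]-e;print("tcp",q@ux,q@uy)
T=c["camera_from_world"]
P=s["position"]
for dx in(.0095,0):
  for dz in(0,-.006,-.025): print(dx,dz,cv2.projectPoints(np.array([P-.022*uy+dx*ux+[0,0,dz]]),cv2.Rodrigues(T[:3,:3])[0],T[:3,3],c["mtx"],c["dist_coeffs"])[0].ravel())
a=ctrl.capture("side");cv2.imwrite("pics/s3.png",cv2.resize(a["image"][160:280,140:300,::-1],(800,600),interpolation=2))
T=a["camera_from_world"]
for dx in(.0095,0,-.0095):
  for dz in(0,-.006,-.025): print(dx,dz,[((cv2.projectPoints(np.array([P+sg*.022*uy+dx*ux+[0,0,dz]]),cv2.Rodrigues(T[:3,:3])[0],T[:3,3],a["mtx"],a["dist_coeffs"])[0].ravel()-[140,160])*5).round() for sg in(1,-1)])
```

```text
0.086 [[-0.0778, 0.0854], [-0.0758, 0.0155], [-0.187, 0.0456]]
0.08 [[-0.0769, 0.0868], [-0.0749, 0.0144], [-0.19, 0.0456]]
tcp -0.1806161438521696 0.046382537688158164
0.0095 0 [320.35544966 249.15640204]
0.0095 -0.006 [319.06469349 244.92352782]
0.0095 -0.025 [315.45599145 233.10336421]
0 0 [319.63098131 265.58219746]
0 -0.006 [318.38590216 260.9131375 ]
0 -0.025 [314.89598622 247.84306524]
0.0095 0 [array([366., 314.]), array([464., 327.])]
0.0095 -0.006 [array([368., 325.]), array([465., 338.])]
0.0095 -0.025 [array([372., 360.]), array([468., 374.])]
0 0 [array([358., 327.]), array([457., 340.])]
0 -0.006 [array([360., 338.]), array([458., 351.])]
0 -0.025 [array([364., 373.]), array([461., 387.])]
-0.0095 0 [array([350., 340.]), array([449., 353.])]
-0.0095 -0.006 [array([352., 351.]), array([450., 365.])]
-0.0095 -0.025 [array([356., 387.]), array([454., 400.])]
```

View pics/s3.png

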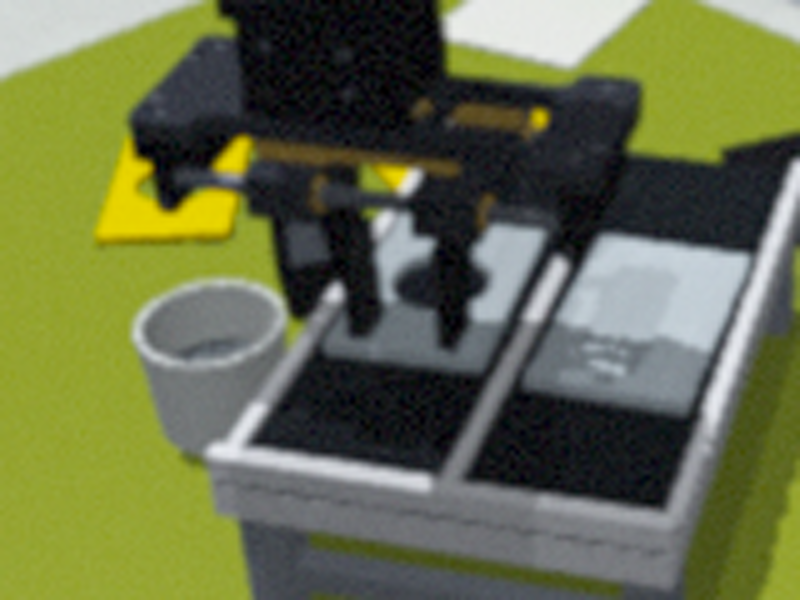

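Side crop: the tips at (365,333) and (451,345) match the TCP level itself (tip z ≈ 0.087). They are still just above the plate, whose rear edge is at -189 mm and has not moved. I'll back off and find the deck by touch instead.

```bash
python3 -m creep '[{"tx":-0.05,"ty":0,"tz":-0.02,"rx":0,"ry":0,"rz":0},{"tx":-0.15,"ty":0,"tz":-0.02,"rx":0,"ry":0,"rz":0},{"tx":-0.18,"ty":0,"tz":-0.02,"rx":0,"ry":0,"rz":0},{"tx":-0.18,"ty":0,"tz":-0.02,"rx":0,"ry":0,"rz":0},{"tx":-0.18,"ty":0,"tz":0,"rx":0,"ry":0,"rz":0},{"tx":-0.18,"ty":0,"tz":0.01,"rx":0,"ry":0,"rz":0},{"tx":-0.18,"ty":0,"tz":0.015,"rx":0,"ry":0,"rz":0},{"tx":-0.18,"ty":0,"tz":0.015,"rx":0,"ry":0,"rz":0},{"tx":-0.18,"ty":0,"tz":0.015,"rx":0,"ry":0,"rz":0}]'
for i in 1; do python3 -m creep '[{"tx":0,"ty":0,"tz":0.005,"rx":0,"ry":0,"rz":0},{"tx":0,"ty":0,"tz":0.005,"rx":0,"ry":0,"rz":0},{"tx":0,"ty":0,"tz":0.005,"rx":0,"ry":0,"rz":0}]'; done
```

```text
t: 7.78
position: [0.4314, 0.0855, 0.0854]
ee_rot: [-0.0, 0.964, 0.265, -0.0]
wrist_force: [0.2, -0.3, -0.4]
width: 0.0305
grasp_force: 0.0
t: 8.03
position: [0.4312, 0.0853, 0.0845]
ee_rot: [-0.0, 0.964, 0.265, 0.0]
wrist_force: [0.1, 0.0, -0.3]
width: 0.0299
grasp_force: 0.0
```

```bash
python3 -m creep '[{"tx":0,"ty":0,"tz":0.005,"rx":0,"ry":0,"rz":0},{"tx":0,"ty":0,"tz":0.005,"rx":0,"ry":0,"rz":0},{"tx":0,"ty":0,"tz":0.005,"rx":0,"ry":0,"rz":0}]'
```

```text
t: 8.28
position: [0.4311, 0.0852, 0.0835]
ee_rot: [0.0, 0.964, 0.264, -0.0]
wrist_force: [-0.6, -0.2, -0.2]
width: 0.0294
grasp_force: 0.0
```

```bash
python3 -m creep '[{"tx":0,"ty":0,"tz":0.005,"rx":0,"ry":0,"rz":0},{"tx":0,"ty":0,"tz":0.005,"rx":0,"ry":0,"rz":0},{"tx":0,"ty":0,"tz":0.005,"rx":0,"ry":0,"rz":0}]'
```

```text
t: 8.53
position: [0.4311, 0.0852, 0.0825]
ee_rot: [0.0, 0.964, 0.264, -0.0]
wrist_force: [-0.2, -0.2, -0.1]
width: 0.0303
grasp_force: 0.0
```

```bash
python3 -m creep '[{"tx":0.03,"ty":0,"tz":0,"rx":0,"ry":0,"rz":0},{"tx":0.06,"ty":0,"tz":0,"rx":0,"ry":0,"rz":0},{"tx":0.08,"ty":0,"tz":0,"rx":0,"ry":0,"rz":0},{"tx":0.1,"ty":0,"tz":0,"rx":0,"ry":0,"rz":0},{"tx":0.12,"ty":0,"tz":0,"rx":0,"ry":0,"rz":0},{"tx":0.14,"ty":0,"tz":0,"rx":0,"ry":0,"rz":0},{"tx":0.16,"ty":0,"tz":0,"rx":0,"ry":0,"rz":0},{"tx":0.18,"ty":0,"tz":0,"rx":0,"ry":0,"rz":0}]'
python3 - <<'E'
from h import *
w=ctrl.capture("wrist")["image"].astype(int).sum(2)/3
# plate front edge in the lane: bright plate below dark deck along two columns
for x in(225,320): 
    g=w[:,x-3:x+4].mean(1); r=np.argmax(np.diff(g[:230:2])); print(x,2*r,g[max(0,2*r-8):2*r+12:4].round())
E
```

```text
t: 9.2
position: [0.4624, 0.1037, 0.0825]
ee_rot: [0.0, 0.964, 0.264, -0.0]
wrist_force: [-1.2, 0.1, 0.6]
width: 0.0297
grasp_force: 0.5
225 10 [ 68.  68. 134. 229. 230.]
320 10 [ 56.  56. 130. 216. 217.]
```

The plate moved this time (front edge at row ~11 instead of ~58). I'll get the distance still to go.

```bash
cat > m.py <<'E'
from h import *
yaw=.532;e=np.array([.642,.1557,0]);ux=np.array([np.cos(yaw),np.sin(yaw),0]);uy=np.array([-ux[1],ux[0],0])
E
python3 - <<'E'
from m import *
c=ctrl.capture("wrist")
q=ray(c,[(225,11.5),(320,11.5)],.086)-e; print(np.c_[q@ux,q@uy].round(4).tolist())
s=ctrl.sense();q=s["position"]-e;print("tcp",q@ux,q@uy)
rows(e+.046*uy-.0885*ux+[0,0,.0825],yaw)
E
```

```text
[[-0.0584, 0.0703], [-0.0583, 0.0287]]
tcp -0.18033951683128893 0.04636528547732309
tx ty tz [0.459 0.003 0.001] toolx [0.86  0.51  0.001] z [ 0.001  0.001 -1.   ]
rot [-0.    -0.001  0.002]
```

```bash
python3 -m creep '[{"tx":0.02,"ty":0,"tz":0,"rx":0,"ry":0,"rz":0},{"tx":0.05,"ty":0,"tz":0,"rx":0,"ry":0,"rz":0},{"tx":0.09,"ty":0,"tz":0,"rx":0,"ry":0,"rz":0},{"tx":0.13,"ty":0,"tz":0,"rx":0,"ry":0,"rz":0},{"tx":0.17,"ty":0,"tz":0,"rx":0,"ry":0,"rz":0},{"tx":0.21,"ty":0,"tz":0,"rx":0,"ry":0,"rz":0},{"tx":0.25,"ty":0,"tz":0,"rx":0,"ry":0,"rz":0},{"tx":0.29,"ty":0,"tz":0,"rx":0,"ry":0,"rz":0},{"tx":0.32,"ty":0,"tz":0,"rx":0,"ry":0,"rz":0},{"tx":0.35,"ty":0,"tz":0,"rx":0,"ry":0,"rz":0},{"tx":0.37,"ty":0,"tz":0,"rx":0,"ry":0,"rz":0},{"tx":0.38,"ty":0,"tz":0,"rx":0,"ry":0,"rz":0}]'
python3 - <<'E'
from m import *
c=ctrl.capture("wrist");w=c["image"].astype(int).sum(2)/3
for x in(225,320):
    g=w[:60,x-3:x+4].mean(1); r=np.argmax(np.diff(g))+.5; q=(ray(c,[(x,r)],.086)-e)[0]; print(x,r,q@ux,q@uy)
s=ctrl.sense();q=s["position"]-e;print("tcp",q@ux,q@uy); rows(s["position"],yaw)
E
```

```text
t: 10.3
position: [0.528, 0.1427, 0.0825]
ee_rot: [-0.0, 0.964, 0.265, 0.0]
wrist_force: [-0.0, 0.7, 0.1]
width: 0.03
grasp_force: 0.4
225 10.5 0.017141987855466733 0.0705666034641546
320 10.5 0.01723402275376841 0.029071598509625724
tcp -0.10466973057095419 0.046653354758749446
tx ty tz [0. 0. 0.] toolx [0.86  0.51  0.001] z [ 0.001  0.    -1.   ]
rot [-0.    -0.     0.002]
```

```bash
python3 -m creep '[{"tx":0.02,"ty":0,"tz":0,"rx":0,"ry":0,"rz":0},{"tx":0.04,"ty":0,"tz":0,"rx":0,"ry":0,"rz":0},{"tx":0.06,"ty":0,"tz":0,"rx":0,"ry":0,"rz":0},{"tx":0.075,"ty":0,"tz":0,"rx":0,"ry":0,"rz":0},{"tx":0.085,"ty":0,"tz":0,"rx":0,"ry":0,"rz":0},{"tx":0.088,"ty":0,"tz":0,"rx":0,"ry":0,"rz":0},{"tx":0.088,"ty":0,"tz":0,"rx":0,"ry":0,"rz":0},{"tx":0.088,"ty":0,"tz":0,"rx":0,"ry":0,"rz":0}]'
python3 -m creep '[{"tx":-0.05,"ty":0,"tz":0,"rx":0,"ry":0,"rz":0},{"tx":-0.15,"ty":0,"tz":0,"rx":0,"ry":0,"rz":0},{"tx":-0.25,"ty":0,"tz":-0.1,"rx":0,"ry":0,"rz":0},{"tx":-0.3,"ty":0,"tz":-0.3,"rx":0,"ry":0,"rz":0},{"tx":-0.3,"ty":0.1,"tz":-0.5,"rx":0,"ry":0,"rz":0},{"tx":-0.3,"ty":0.3,"tz":-0.6,"rx":0,"ry":0,"rz":0},{"tx":-0.3,"ty":0.5,"tz":-0.6,"rx":0,"ry":0,"rz":0},{"tx":-0.3,"ty":0.7,"tz":-0.6,"rx":0,"ry":0,"rz":0},{"tx":-0.3,"ty":0.9,"tz":-0.6,"rx":0,"ry":0,"rz":0},{"tx":-0.3,"ty":1,"tz":-0.6,"rx":0,"ry":0,"rz":0},{"tx":-0.3,"ty":1,"tz":-0.6,"rx":0,"ry":0,"rz":0},{"tx":-0.3,"ty":1,"tz":-0.6,"rx":0,"ry":0,"rz":0}]'
python3 - <<'E'
from m import *
c=ctrl.capture("top");cv2.imwrite("pics/t9.png",cv2.resize(c["image"][150:350,180:400,::-1],(660,600),interpolation=2))
E
```

```text
t: 11.02
position: [0.5428, 0.1514, 0.0826]
ee_rot: [0.0, 0.964, 0.264, 0.0]
wrist_force: [0.5, -1.1, -0.5]
width: 0.0297
grasp_force: 0.0
t: 12.02
position: [0.5924, -0.0528, 0.202]
ee_rot: [-0.0, 0.965, 0.263, -0.0]
wrist_force: [-0.8, 1.0, 0.1]
width: 0.0296
grasp_force: 0.0
```

View pics/t9.png

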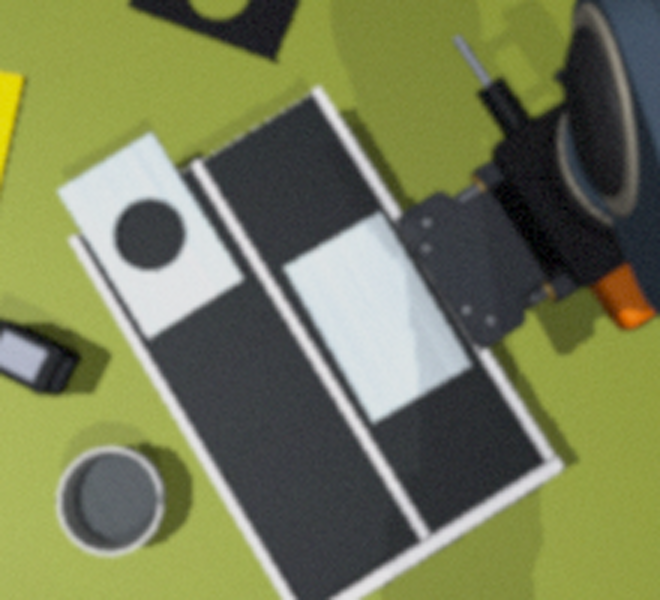

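Plate front corners (59,190), (153,133); rear (243,278), (150,338). Ledge end at strip tips (75,237), (198,162), (317,89). The solid plate, cup, adapter and driver have not moved.

Run:
```python
from m import *
c=ctrl.capture("top"); f=lambda p:np.array(p)/3+[180,150]
E=ray(c,f([(75,237),(198,162),(317,89)]),.085)-e
P=ray(c,f([(59,190),(153,133),(243,278),(150,338)]),.086)-e
print(np.c_[E@ux,E@uy].round(4).tolist()); print(np.c_[P@ux,P@uy].round(4).tolist())
```

```text
[[0.0009, 0.0885], [0.0002, -0.0019], [-0.0002, -0.0905]]
[[0.0317, 0.0817], [0.0311, 0.0125], [-0.0772, 0.0128], [-0.0781, 0.0812]]
```

The overhang is about 32–34 mm and the plate is straight and flat, with the robot clear. Handing in.

```bash
python3 -c "
from rig import ctrl
print(ctrl.finish_job())"
```

```text
the job is handed in; nothing more can be done
None
```

I pushed the ring plate along its lane until its front edge stuck out about 32–34 mm past the open end, flat and straight; nothing else moved and the job is handed in at about 12 s (two earlier passes went over the plate because the fingertips sit near the TCP, not 25 mm ahead as stated).

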